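# Hold the processor lid half turned, short of its lock

### The arm

A 6-joint arm with a two-finger parallel gripper is mounted at the origin on the work surface. World frame = base frame: x ahead of the robot, y to its left, z up, the work surface at z = 0. Lengths are in m, angles in rad, forces in N, time in s.
With the tool pointing down it reaches from about 0.275 to 0.825 m from the base axis. Payload 5.2 kg.
Tool frame: the origin (TCP) lies midway between the tips of the shut fingers; the grasp point (between the pads) lies 19 mm behind it; z points along the fingers, y is the line along which they close (so a half turn about z gives the same grasp; the last joint's range is limited). The gripper opens to 93 mm and grips with 3 to 60 N. Pads are 15 mm wide; open, the fingers measure 128 mm over their backs; the gripper's body (75 mm by 188 mm) begins 65 mm behind the grasp point.
Start: joints at [-1.52, 0.259, 1.535, -0, 1.348, -0.203], TCP at [0.138, -0.532, 0.219] pointing down, gripper open.
Joint ranges: [-3.14, 3.14], [-0.91, 2.08], [0.19, 2.58], [-1.22, 4.36], [0.22, 2.71], [-3.12, 3.12]. Speed limits (rad/s): [2.57, 2.57, 3.14, 3.14, 3.14, 3.14].

### API

Orientations are given as a unit quaternion [x, y, z, w].
In Python, from rig import arm gives the robot as it stands. The module is installed in compiled form; this text tells all that it offers.
- The arm moves only by the tool servo_tool, never from a script. Its arguments are lists of equal length, an entry for each row: "delta_pos": the shift along the tool's x, y, z in m, a list of three; "yaw": the turn about the tool's z in rad. In form: {"delta_pos": [[tx, ty, tz], ...], "yaw": [yaw, ...]}. A call has exactly 8 rows; each row shifts and turns the commanded pose from where the row before left it, along the tool's axes as they then stand; what a row does not reach is not made up. A row lasts 1/12 s, in which the tool goes at most 41.7 mm and 7.16 degrees, less where a joint would pass 70% of its speed; a pose out of reach is approached as far as the arm can. A call is refused whole if a number of a shift passes 0.0417 or a number of a turn 0.125, either way. A call with a gripper value outside its range is refused whole. "claw" is the finger opening in m, from 0 to 0.093, set as the call begins (left out, the last holds). The fingers move at their own pace and stop on an object; "grip_force" is the grip in N (left out, the last holds). Time passes only in rows, so rows that do not move let the fingers close, or fill a call up. It gives the time, the measured TCP pose, the force, the opening and the grip force at its end, in the units of the state.
- arm.state(): the state, without advancing time (a new reading comes with each control period).
- arm.snapshot(name): name is "scene" or "side" or "wrist"; returns the picture (480x640x3 uint8, red, green, blue); there is no depth.
- arm.camera_model(name): a dict with "fovy" (degrees; the focal length in pixels is half the picture's height over the tangent of half this angle, whatever the lens; pixels are square), "cx", "cy" (the principal point, pixels), "k1" (the pictures are not rectified: a ray, as slopes to the right and down, at radius r is drawn at 1 + k1 r^2 times it, then the intrinsics apply), "camera_from_world" (4x4, takes a point from world to camera coordinates). Camera axes: x right, y down, z forward; pixel columns grow to the right and rows downward; lengths in m; the calibration is good to about 2 mm. A picture is of the moment at which its call begins: read the wrist's pose just before it. camera_model takes no time and is no camera call; for the wrist camera it gives the pose at the moment of the call.
- arm.close_job(): hands the job in; it is judged then, once.
Trained networks look in the newest picture that a camera, given by its name, has taken for a name from the list of things; names that differ only in an ending like _2 or _b are one class to them, and where a whole thing is asked for, a point or a joint stands for the part that bears it (a point fixed in the world has none). Each returns a list of dicts, best first, with "score" (0 to 1); they miss things now and then, are a little off and sometimes report something else, mostly with a low value. They report only what shows in the picture. A call takes as long as a camera call. They do not tell look-alikes from the thing itself.
- arm.outline_of(camera, label): "region" (480x640 bool, what is visible of it) and "point" ([column, row] in pixels, amid what is visible of it).
The state is a dict: "clock": time; "qpos": joint angles; "dq": joint speeds; "joint_efforts": joint torques, N m; "eef_pos": TCP position; "eef_rot": TCP orientation; "force": force on the tool from outside, world axes, zero at the start; "torque": the same for the moment, N m; "grip_width": finger opening in m; "grip_force": force on a finger pad.
Only numpy, scipy, OpenCV 4.12 (cv2) and the standard library are available. Lean on these libraries where they do the work, as an engineer would, in place of code of your own. Each camera call takes 0.05 s, during which the arm holds its last target. There are 200 camera calls.

### The job

I want to check that the food processor stays dead while its lid is only half locked. Pick up the lid, drop its two lugs through the gaps in the bowl's collar so that it sits flat, and turn it clockwise (seen from above) to half way, where its grip bar lines up with the single ribs on the bowl, about 30 degrees from where it went in; never let it click into the lock. It springs back if you let go, so finish while still gripping it there, and leave the dish, spoon and spatula alone.

Things in the scene. Friction and masses are not known exactly. Their poses are not given: they have to be found in the camera images.
- processor: Fixed food processor: white motor base 205 x 170 mm, 85 mm high, square button on its front (-x) edge, carrying a round white bowl 140 mm wide with a side handle at +x. Origin on the counter, on the bowl's vertical axis; z up. Grey ribs outside the bowl: single ones 30 degrees clockwise (from above) of each collar gap mark half way, pairs at 60 degrees mark the lock.
- collar (a point): Centre of the top face of the grey collar in the bowl's mouth, on the axis, 170 mm above the counter; axes as the processor's. Collar 6 mm thick, inner radius 50 mm, reaching the wall (inner radius 66 mm), with two gaps at least 25 mm wide on the processor's +x and -x sides. Stops below it bar turning anticlockwise more than 4 degrees.
- half_rib (a point): Upper end of one single half-way rib (6 mm wide, 8 mm proud), 73 mm from the bowl's axis, 30 degrees clockwise of the +x gap; its twin is opposite.
- lid: Loose white lid, about 0.14 kg, upright on the counter. Origin: centre of its underside; x along the grip bar, z up. Plug radius 46.5 mm, 14 mm high, two lugs at its foot (+x and -x sides, 20 mm wide, 6 mm high, to radius 61 mm); disc radius 65 mm from 14 to 20 mm. A half turn gives the same lid. Seated, its origin is 156 mm above the counter; once turned it can lift 2 mm at most.
- grip_bar (a point): Centre of the lid's grey grip bar: 34 mm above the lid's underside, bar 100 mm long (lid's x), 20 mm wide, from 20 to 48 mm above the underside; a thin pointer runs from each end to the disc's edge. The bar lies over the lugs.
- latch (a joint): Sprung follower hidden under the collar, pushed by the lugs: 0 at rest, grows (rad) as the lid turns clockwise; it reads the lid's turn from the gaps minus about 0.07. Pushes back 0.084 N m at 0 plus 0.14 N m per rad, about 0.15 N m at half way. Click pins resist from about 45 degrees of lid turn and click at 53 to 56.
- dish: Bystander: round white ceramic dish, 130 mm wide, 35 mm high; origin under its centre.
- spoon: Bystander: steel spoon lying on the counter; origin about the middle of its length.
- spatula: Bystander: red silicone spatula lying on the counter; origin about the middle of its length.
Things that resemble listed ones, but are neither listed nor needed, are in the scene too. What is shaped like the lid but pink or turquoise is not meant.

How it is judged:
On the way, in this order (a step that is already met when the one before it is completed fails the run):
1. the lid is lifted clear of the counter (height (world z) of lid above 0.05 m), for 0.1 s.
2. the lid's lugs are down through the gaps, not yet turned (z of lid in the frame of processor below 0.1605 m and horizontal distance between lid and processor below 0.006 m and angle between the x axis of lid and the x axis of processor, either way round below 0.21 rad and value of joint latch below 0.15 rad), for 0.04 s.
At the end, for the whole second after the job is handed in: The lid sits flat in the collar (within 3.5 mm of seated height, 6 mm of the axis, 0.08 rad of level), its bar 30 degrees +-8 from the gaps with the lugs holding the sprung follower round (latch over 0.26 rad), still, and gripped by the fingers (over 1 N) (z of lid in the frame of processor between 0.153 and 0.1595 m and horizontal distance between lid and processor below 0.006 m and angle between lid's own z axis and vertical below 0.08 rad and angle between the x axis of lid and the x axis of processor, either way round between 0.384 and 0.663 rad and value of joint latch above 0.26 rad and contact force between the fingers and lid above 1 N and angular speed of lid below 0.15 rad/s); the arm keeps its last pose, push and grip.
It fails at once if the lid is turned on into its lock click (value of joint latch above 0.87 rad).
It fails at once if a bystander is moved more than 30 mm (distance of any of dish, spoon, spatula from where it was at the start of the episode above 0.03 m).
It also fails if it takes over 45 s, if anything falls off the work surface, if the arm or the gripper's body presses on something with over 40 N, if the wrist force passes 120 N, or if a joint passes its speed limit or range.

## Working session

There is one attempt and no reset: what is moved stays moved. The work goes in short steps, Python scripts to look and compute and a tool call to move; the robot and the scene stay as the last step left them, time stands still between calls to the robot, and variables do not carry over. Pictures are saved under pics/ and viewed, at most 10 in all, crops included, and the job is handed in when it is done.

Besides the shell and the picture viewer there is one more tool, called after "Call:" as name(argument=value, ...) on one line, values as JSON. servo_tool: Moves the arm, as the interface text tells. Its arguments: {"type":"object","properties":{"delta_pos":{"type":"array"},"yaw":{"type":"array"},"claw":{"type":"number"},"grip_force":{"type":"number"}},"required":["delta_pos","yaw"]}

```bash
mkdir -p pics; cat > h.py <<'E'
import numpy as np, cv2
from rig import arm
def K(m):
    f=240/np.tan(np.radians(m["fovy"])/2); return f
def proj(m,P):
    P=np.atleast_2d(P); T=np.array(m["camera_from_world"]); c=P@T[:3,:3].T+T[:3,3]
    s=c[:,:2]/c[:,2:]; r2=(s**2).sum(1,keepdims=True); s=s*(1+m["k1"]*r2)
    return s*K(m)+[m["cx"],m["cy"]]
def unproj(m,uv,z):
    uv=np.atleast_2d(np.array(uv,float)); d=(uv-[m["cx"],m["cy"]])/K(m); s=d.copy()
    for _ in range(30): s=d/(1+m["k1"]*(s**2).sum(1,keepdims=True))
    T=np.array(m["camera_from_world"]); R=T[:3,:3]; o=-R.T@T[:3,3]
    r=np.c_[s,np.ones(len(s))]@R
    return o+r*((z-o[2])/r[:,2])[:,None]
def save(n,im): cv2.imwrite(f"pics/{n}.png",im[:,:,::-1])
E
python3 - <<'E'
from h import *
s=arm.state(); print(s)
for c in ["scene","side"]:
    im=arm.snapshot(c); save(c+"0",im); m=arm.camera_model(c)
    T=np.array(m["camera_from_world"]); print(c,m["fovy"],m["k1"],-T[:3,:3].T@T[:3,3])
    for l in ["lid","grip_bar","processor","collar","half_rib"]:
        for d in arm.outline_of(c,l): print(l,round(d["score"],2),d["point"],d["region"].sum(), unproj(m,d["point"],0.034 if l in("lid","grip_bar") else .17).round(3))
E
```

```text
{'clock': 0.0, 'qpos': array([-1.51983668e+00,  2.59320330e-01,  1.53608683e+00, -1.02115917e-05,
        1.34799131e+00, -2.02803762e-01]), 'dq': array([-9.18965941e-04, -1.78483809e-03,  1.07601010e-03,  6.34549530e-04,
        8.96748258e-04, -8.18677470e-05]), 'joint_efforts': array([ 2.58409818e-04, -4.37302279e+01, -2.84002537e+01,  7.15529546e-02,
        4.16648935e-02, -1.60782297e-04]), 'eef_pos': array([ 0.13806529, -0.5318216 ,  0.21782841]), 'eef_rot': array([ 9.91960762e-01,  1.26542605e-01,  6.35204448e-05, -9.00682942e-04]), 'force': array([ 0.21287026, -0.37048746, -0.44561616]), 'torque': array([-0.02630358,  0.00366267,  0.00228178]), 'grip_force': 0.0, 'grip_width': 0.09310666743369038}
scene 44.34531746842023 0.04354965126707616 [1.08558965 0.89056984 0.84144081]
lid 0.91 [239.6, 194.6] 925 [[ 0.612 -0.483  0.034]]
lid 0.71 [333.2, 243.5] 1341 [[ 0.494 -0.154  0.034]]
lid 0.62 [336.8, 190.1] 866 [[ 0.355 -0.389  0.034]]
lid 0.59 [397.6, 223.6] 1153 [[ 0.299 -0.162  0.034]]
grip_bar 0.86 [339.3, 192.1] 916 [[ 0.355 -0.375  0.034]]
grip_bar 0.8 [298.7, 209.0] 973 [
[... 428 characters left out ...]
5844126  0.89624182]
lid 0.94 [299.7, 368.9] 1942 [[ 0.327 -0.428  0.034]]
lid 0.93 [314.7, 297.7] 1235 [[ 0.453 -0.199  0.034]]
lid 0.84 [357.3, 343.1] 1612 [[ 0.481 -0.401  0.034]]
lid 0.61 [257.2, 313.6] 1097 [[ 0.295 -0.204  0.034]]
lid 0.61 [419.2, 366.1] 1892 [[ 0.576 -0.526  0.034]]
grip_bar 0.9 [354.6, 341.3] 1614 [[ 0.478 -0.393  0.034]]
grip_bar 0.85 [317.6, 298.9] 1209 [[ 0.458 -0.206  0.034]]
grip_bar 0.75 [422.4, 366.3] 1897 [[ 0.582 -0.529  0.034]]
grip_bar 0.62 [256.2, 316.7] 1115 [[ 0.289 -0.215  0.034]]
processor 0.68 [281.6, 225.7] 4384 [[ 0.425 -0.033  0.17 ]]
collar 0.6 [278.8, 225.6] 4309 [[ 0.418 -0.029  0.17 ]]
half_rib 0.69 [278.9, 223.4] 4416 [[ 0.422 -0.018  0.17 ]]
```

View pics/scene0.png

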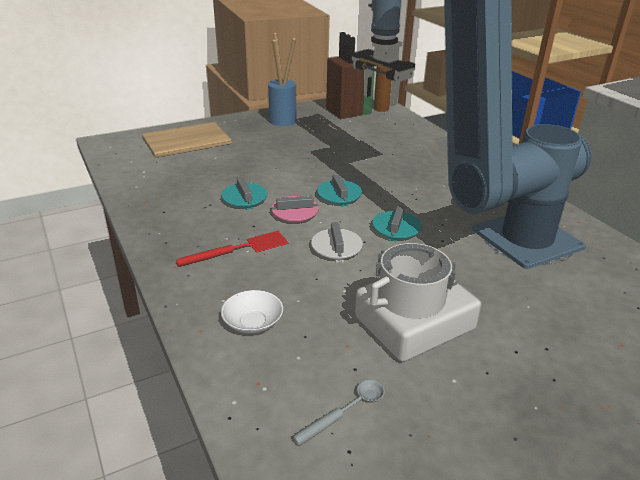

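View pics/side0.png

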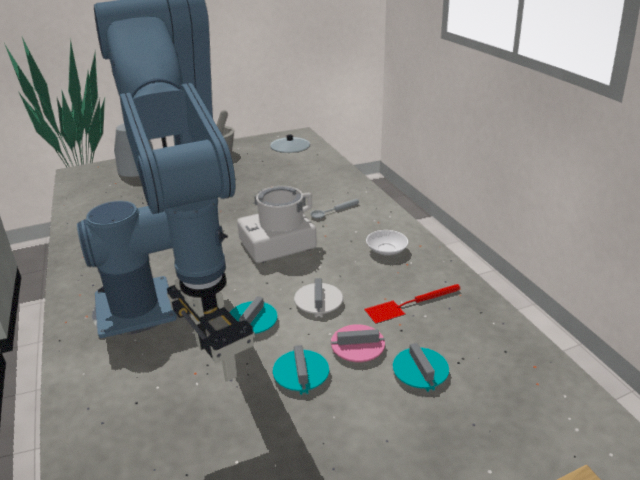

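The white lid is the only white one, at scene (336,241) and side (319,298). The look-alikes are turquoise at scene (244,194), (339,190) and (397,224), and pink at (295,208). The processor is at scene (415,300), with its handle towards world +x. I'll take a crop and rough poses next.

```bash
python3 - <<'E'
from h import *
for c,ends,rim in [("scene",[(334,230),(339,252)],[(377,262),(455,262),(415,246),(415,287)]),("side",[(319,285),(319,306)],[(259,199),(303,199),(281,189),(281,208)])]:
    m=arm.camera_model(c); E=unproj(m,ends,.048); print(c,E.round(3),E.mean(0).round(3)); print(unproj(m,rim,.175).round(3), unproj(m,rim,.175).mean(0))
m=arm.camera_model("wrist"); s=arm.state(); T=np.array(m["camera_from_world"])
print(m["fovy"],m["cx"],m["cy"],T.round(3), (-T[:3,:3].T@T[:3,3]))
im=cv2.imread("pics/scene0.png"); cv2.imwrite("pics/crop.png",np.hstack([cv2.resize(im[180:330,280:490],None,fx=2.2,fy=2.2,interpolation=2),cv2.resize(cv2.imread("pics/side0.png")[170:330,230:380],(310,330),interpolation=2)]))
E
```

```text
scene [[ 0.474 -0.188  0.048]
 [ 0.509 -0.098  0.048]] [ 0.491 -0.143  0.048]
[[0.551 0.122 0.175]
 [0.415 0.189 0.175]
 [0.453 0.109 0.175]
 [0.53  0.22  0.175]] [0.48732735 0.15990789 0.175     ]
side [[ 0.477 -0.169  0.048]
 [ 0.444 -0.252  0.048]] [ 0.461 -0.21   0.048]
[[0.411 0.137 0.175]
 [0.53  0.084 0.175]
 [0.492 0.175 0.175]
 [0.453 0.057 0.175]] [0.47128199 0.11305355 0.175     ]
61.97110299783063 323.571671120241 243.91213574122057 [[ 0.253 -0.968 -0.001 -0.55 ]
 [-0.924 -0.242  0.295 -0.035]
 [-0.286 -0.074 -0.955  0.392]
 [ 0.     0.     0.     1.   ]] [ 0.21869968 -0.51181627  0.38431884]
```

View pics/crop.png

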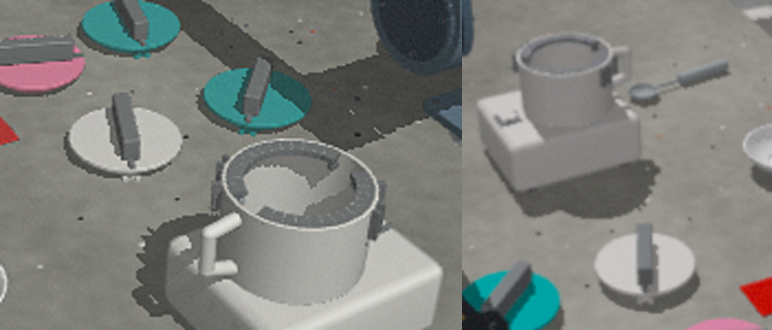

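The crop confirms the white lid with its grey bar, at scene about (337,238). The bowl's rim centre is at about (416,263). My hand-picked pixels are coarse, so I'll go above the lid for a wrist view.

Call:
servo_tool(delta_pos=[[0.026,-0.0163,0],[0.026,-0.0163,0],[0.026,-0.0163,0],[0.026,-0.0163,0],[0.026,-0.0163,0],[0.026,-0.0163,0],[0.026,-0.0163,0],[0.026,-0.0163,0]], yaw=[0,0,0,0,0,0,0,0], claw=0.06)

```text
clock: 1.27
eef_pos: [0.3075, -0.3528, 0.2188]
eef_rot: [0.992, 0.126, 0.0, 0.0]
force: [1.2, -0.4, 0.6]
grip_width: 0.0599
grip_force: 0.0
```

Call:
servo_tool(delta_pos=[[0.026,-0.0163,0],[0.026,-0.0163,0],[0.026,-0.0163,0],[0.026,-0.0163,0],[0.026,-0.0163,0],[0.026,-0.0163,0],[0.026,-0.0163,0],[0.026,-0.0163,0]], yaw=[0,0,0,0,0,0,0,0])

```text
clock: 1.93
eef_pos: [0.4762, -0.1742, 0.2189]
eef_rot: [0.992, 0.127, 0.0, 0.0]
force: [-0.4, -0.2, 0.3]
grip_width: 0.06
grip_force: 0.0
```

Call:
servo_tool(delta_pos=[[0,0,0],[0,0,0],[0,0,0],[0,0,0],[0,0,0],[0,0,0],[0,0,0],[0,0,0]], yaw=[-0.11,-0.11,-0.11,-0.11,-0.11,-0.11,-0.11,-0.11])

```text
clock: 2.6
eef_pos: [0.4753, -0.1755, 0.2187]
eef_rot: [0.842, 0.539, 0.0, 0.0]
force: [-0.2, 0.4, 0.4]
grip_width: 0.0598
grip_force: 0.0
```

```bash
python3 - <<'E'
from h import *
s=arm.state(); print(s["clock"],s["eef_pos"],s["eef_rot"],s["qpos"][[0,5]])
m=arm.camera_model("wrist"); im=arm.snapshot("wrist"); save("w1",im); np.savez("w1.npz",im=im,T=m["camera_from_world"])
for l in ["lid","grip_bar"]:
  for d in arm.outline_of("wrist",l): print(l,d["score"],d["point"],d["region"].sum(),unproj(m,d["point"],.034))
E
```

```text
2.6 [ 0.47533283 -0.17545305  0.21872552] [8.42080714e-01 5.39351523e-01 3.21992527e-05 6.58142717e-05] [-0.57406511 -0.14260347]
lid 0.89 [300.2, 448.6] 5042 [[ 0.34377677 -0.40200454  0.034     ]]
lid 0.76 [383.2, 360.7] 1975 [[ 0.46857057 -0.3361471   0.034     ]]
lid 0.63 [319.3, 215.8] 14458 [[ 0.47277992 -0.17310626  0.034     ]]
lid 0.58 [156.4, 292.7] 11038 [[ 0.29906396 -0.17645119  0.034     ]]
grip_bar 0.9 [382.5, 358.7] 2063 [[ 0.46880267 -0.33368536  0.034     ]]
grip_bar 0.82 [324.3, 215.6] 14540 [[ 0.47693855 -0.1748093   0.034     ]]
grip_bar 0.66 [157.0, 290.8] 10747 [[ 0.30064628 -0.17499557  0.034     ]]
grip_bar 0.58 [298.2, 447.5] 4999 [[ 0.34243852 -0.39972135  0.034     ]]
```

View pics/w1.png

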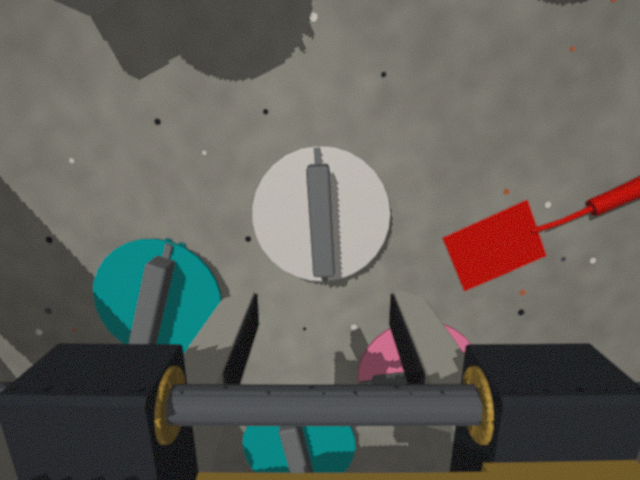

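The wrist view shows the white lid's disc at (321,214). Its bar runs from (317,166) to (324,277), nearly along tool x. Next I'll fit it.

```bash
cat >> h.py <<'E'
def circ(P):
    A=np.c_[2*P,np.ones(len(P))]; x=np.linalg.lstsq(A,(P**2).sum(1),rcond=None)[0]
    return x[:2],np.sqrt(x[2]+x[:2]@x[:2])
E
python3 - <<'E'
from h import *
d=np.load("w1.npz"); im=d["im"]; m=arm.camera_model("wrist"); m["camera_from_world"]=d["T"]
g=im.astype(int); 
mask=((g.min(2)>150)).astype(np.uint8); mask[300:]=0
n,L,st,_=cv2.connectedComponentsWithStats(mask); i=1+st[1:,4].argmax(); mk=(L==i).astype(np.uint8); print(st[i])
h=cv2.convexHull(cv2.findContours(mk,0,2)[0][0] if 0 else np.argwhere(mk)[:,::-1].astype(np.int32))[:,0]
c,r=circ(unproj(m,h,.02)[:,:2]); print("disc",c,r)
hull=np.zeros_like(mk); cv2.fillConvexPoly(hull,h,1)
gray=((g.mean(2)>70)&(g.mean(2)<130)&(hull==1)).astype(np.uint8); gray=cv2.morphologyEx(gray,2,np.ones((7,7)))
print(np.percentile(g.mean(2)[hull==1],[5,15,50]),gray.sum())
p=np.argwhere(gray)[:,::-1]
for z in(.048,):
    P=unproj(m,p,z)[:,:2]; R=cv2.minAreaRect((P*1000).astype(np.float32)); B=cv2.boxPoints(R); print(R); 
    w,v=np.linalg.eigh(np.cov(P.T)); a=np.arctan2(v[1,1],v[0,1]); print("angle",a%np.pi,"centroid",P.mean(0))
E
```

```text
[ 252  147   69  133 5759]
disc [ 0.47142763 -0.17653622] 0.06355647162114915
[103.         149.76666667 182.        ] 914
((467.1630554199219, -173.2921142578125), (98.34008026123047, 7.365530014038086), 68.2090835571289)
angle 1.1908842284678285 centroid [ 0.46810424 -0.17115783]
```

```bash
python3 - <<'E'
from h import *
d=np.load("w1.npz"); im=d["im"]; m=arm.camera_model("wrist"); m["camera_from_world"]=d["T"]
g=im.astype(int).mean(2); print(g[220,300:350:3].astype(int))
mk=(im.min(2)>140).astype(np.uint8); mk[295:]=0; mk[:, :240]=0; mk[:,400:]=0; mk[:135]=0
mk=cv2.morphologyEx(mk,2,np.ones((5,5)))
h=cv2.convexHull(np.argwhere(mk)[:,::-1].astype(np.int32))[:,0]
c,r=circ(unproj(m,h,.02)[:,:2]); print("disc",c,r)
hull=np.zeros_like(mk); cv2.fillConvexPoly(hull,h,1)
for lo,hi in((60,140),(85,140)):
    gray=((g>lo)&(g<hi)&(hull==1)).astype(np.uint8); gray=cv2.morphologyEx(gray,2,np.ones((9,9)))
    P=unproj(m,np.argwhere(gray)[:,::-1],.048)[:,:2]; print(lo,cv2.minAreaRect((P*1000).astype(np.float32)))
    w,v=np.linalg.eigh(np.cov(P.T)); print("angle",np.arctan2(v[1,1],v[0,1])%np.pi,"centroid",P.mean(0))
s=arm.state(); x,y=s["eef_rot"][:2]; print("theta",2*np.arctan2(y,x))
E
```

```text
[183 182 183 128 103 102 104 103 106 106  80 102 107 149 184 183 184]
disc [ 0.47189662 -0.17686709] 0.06444981485045537
60 ((475.2281188964844, -177.12283325195312), (102.31676483154297, 25.61803436279297), 68.59278106689453)
angle 1.2108466988522497 centroid [ 0.47547791 -0.17614437]
85 ((471.8269348144531, -176.0079803466797), (97.8858871459961, 18.304100036621094), 68.4217300415039)
angle 1.196579875295662 centroid [ 0.47254359 -0.17426826]
theta 1.1309894648391245
```

Call:
servo_tool(delta_pos=[[-0.002,-0.003,0.024],[0,0,0.024],[0,0,0.024],[0,0,0.024],[0,0,0.024],[0,0,0.024],[0,0,0.024],[0,0,0.024]], yaw=[-0.064,0,0,0,0,0,0,0])

```text
clock: 3.42
eef_pos: [0.4719, -0.1761, 0.0257]
eef_rot: [0.827, 0.562, 0.0, 0.0]
force: [-0.0, -0.4, -0.6]
grip_width: 0.0599
grip_force: 0.0
```

Call:
servo_tool(delta_pos=[[0,0,0.001],[0,0,0],[0,0,0],[0,0,0],[0,0,0],[0,0,0],[0,0,0],[0,0,0]], yaw=[0,0,0,0,0,0,0,0], claw=0.0, grip_force=30)

```text
clock: 4.08
eef_pos: [0.4723, -0.1764, 0.0267]
eef_rot: [0.826, 0.564, 0.0, 0.001]
force: [-0.3, 0.2, 6.4]
grip_width: 0.0198
grip_force: 30.0
```

Call:
servo_tool(delta_pos=[[0,0,-0.02],[0,0,-0.04],[0,0,-0.04],[0,0,-0.04],[0,0,-0.04],[0,0,-0.04],[0,0,-0.04],[0,0,-0.04]], yaw=[0,0,0,0,0,0,0,0])

```text
clock: 4.75
eef_pos: [0.4711, -0.1755, 0.3276]
eef_rot: [0.826, 0.564, -0.0, -0.0]
force: [1.3, 0.0, -1.5]
grip_width: 0.0198
grip_force: 30.0
```

Call:
servo_tool(delta_pos=[[0.0225,-0.0136,-0.009],[0.0225,-0.0136,-0.009],[0.0225,-0.0136,-0.009],[0.0225,-0.0136,-0.009],[0.0225,-0.0136,-0.009],[0.0225,-0.0136,-0.009],[0.0225,-0.0136,-0.009],[0.0225,-0.0136,-0.009]], yaw=[0,0,0,0,0,0,0,0])

```text
clock: 5.42
eef_pos: [0.4352, 0.0325, 0.3979]
eef_rot: [0.826, 0.564, -0.0, -0.0]
force: [0.7, -0.3, -1.4]
grip_width: 0.0199
grip_force: 30.0
```

Call:
servo_tool(delta_pos=[[0,0,0],[0,0,0],[0,0,0],[0,0,0],[0,0,0],[0,0,0],[0,0,0],[0,0,0]], yaw=[0,0,0,0,0,0,0,0])

```text
clock: 6.08
eef_pos: [0.4361, 0.0308, 0.3974]
eef_rot: [0.826, 0.563, -0.0, -0.0]
force: [0.2, -0.3, -1.2]
grip_width: 0.0195
grip_force: 30.0
```

```bash
python3 - <<'E'
from h import *
s=arm.state(); print(s["clock"],s["eef_pos"],s["eef_rot"],s["qpos"],s["force"])
m=arm.camera_model("wrist"); im=arm.snapshot("wrist"); save("w2",im); np.savez("w2.npz",im=im,T=m["camera_from_world"])
for l in ["collar","processor","half_rib"]:
  for d in arm.outline_of("wrist",l): print(l,d["score"],d["point"],d["region"].sum(),unproj(m,d["point"],.17))
E
```

```text
6.0833 [0.43606966 0.03075748 0.39741922] [ 8.26227654e-01  5.63336305e-01 -2.08850904e-04 -1.67742256e-04] [-1.85786811e-01 -1.30535581e-02  1.42431692e+00 -5.82455219e-05
  1.73086194e+00  1.88163670e-01] [ 0.20281354 -0.29209479 -1.2453154 ]
collar 0.69 [312.1, 83.6] 27519 [[0.46870221 0.14229809 0.17      ]]
processor 0.85 [305.7, 83.1] 27535 [[0.46338226 0.14484602 0.17      ]]
half_rib 0.73 [305.0, 79.7] 27509 [[0.46388339 0.14779702 0.17      ]]
```

View pics/w2.png

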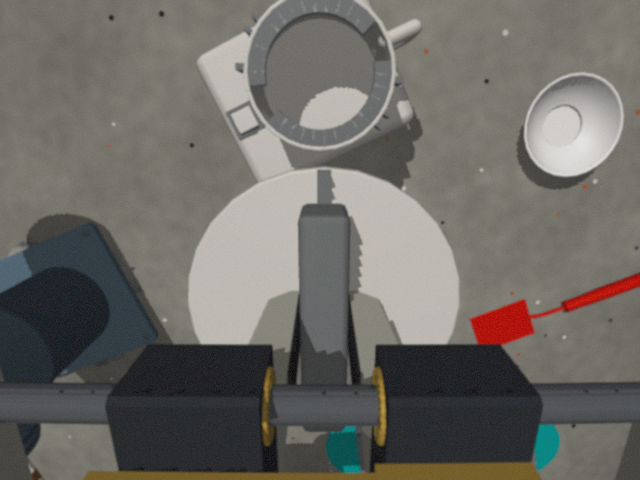

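The wrist view shows the bowl's mouth at about (320,72). The handle is at (405,33), upper right, and the button at (243,120). I'll zoom in on the collar.

```bash
python3 - <<'E'
import cv2
im=cv2.imread("pics/w2.png")[0:160,225:425]; cv2.imwrite("pics/w2c.png",cv2.resize(im,(750,600),interpolation=cv2.INTER_CUBIC))
E
```

```text
(no output)
```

View pics/w2c.png

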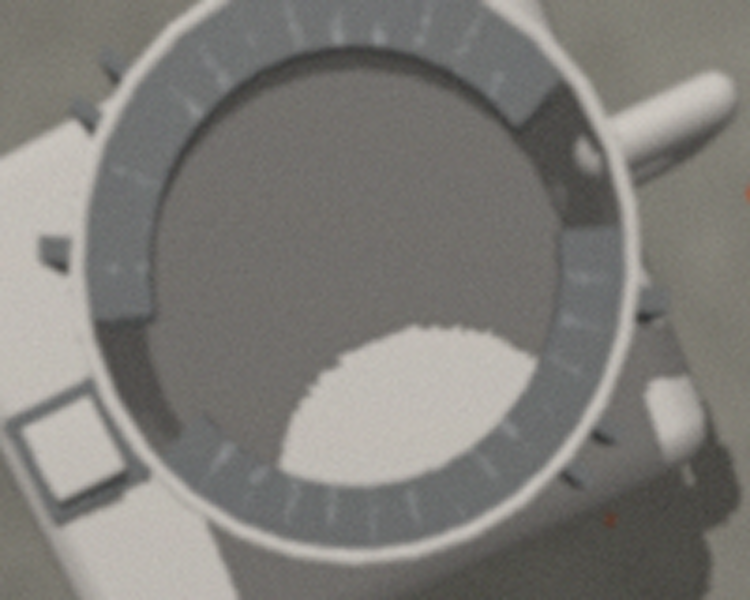

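```bash
python3 - <<'E'
from h import *
d=np.load("w2.npz"); m=arm.camera_model("wrist"); m["camera_from_world"]=d["T"]
U=lambda p,z:unproj(m,np.array(p)/3.75+[225,0]-0.37,z)[:,:2]
c,r=circ(U([(355,48),(150,320),(157,225),(515,125),(565,228),(555,320),(280,470),(360,488),(450,470),(537,355),(205,130),(270,70),(440,65)],.17)); print("collar inner",c,r)
for z in (.17,.176):
    print("rim",z,circ(U([(75,265),(638,260),(360,563),(250,540),(480,540),(130,430),(590,420),(607,130),(100,160)],z)))
P=U([(515,125),(558,85),(565,228),(625,226),(150,320),(95,320),(210,413),(172,452)],.17)-c
a=np.arctan2(P[:,1],P[:,0]); print(a.round(3),np.hypot(*P.T).round(4)); 
gp=np.angle(np.exp(1j*a[:4]).mean()); gm=np.angle(np.exp(1j*a[4:]).mean()); print(gp,gm,gm-gp)
Q=U([(592,155),(720,85),(650,300),(52,255),(602,435),(572,478),(112,65),(85,112)],.165)-c; print("handle,ribs",np.degrees(np.arctan2(Q[:,1],Q[:,0])).round(1),np.hypot(*Q.T).round(3))
B=U([(8,425),(92,382)],.085); print("button edge",np.degrees(np.arctan2(*(B[1]-B[0])[::-1])))
# lid in hand: bar angle & disc center
im=d["im"]; s=arm.state(); e=s["eef_pos"]; th=2*np.arctan2(s["eef_rot"][1],s["eef_rot"][0]); print("theta",th)
L=unproj(m,[(324,172),(324,203)],.39)
for uv,z in(((324,185),.3907),((302,207),.4187),((346,207),.4187)):
    w=unproj(m,[uv],z-0.0)[0]; v=w[:2]-e[:2]; print("bar pt tool frame",v@[np.cos(th),np.sin(th)],v@[np.sin(th),-np.cos(th)])
E
```

```text
collar inner [0.47856265 0.14795256] 0.0500755887491277
rim 0.17 (array([0.4785172 , 0.14714263]), np.float64(0.06789041433989368))
rim 0.176 (array([0.47834429, 0.14653331]), np.float64(0.06685411020286199))
[ 0.357  0.354 -0.158 -0.198  2.962  2.922 -2.801 -2.791] [0.0505 0.0637 0.0515 0.0658 0.0518 0.0652 0.0486 0.0622]
0.08884805556076615 -3.068606861077863 -3.1574549166386294
handle,ribs [  4.9   5.3 -25.2 154.4 -52.1 -62.3 119.3 128.7] [0.063 0.097 0.073 0.075 0.072 0.072 0.076 0.075]
button edge 3.779645706440583
theta 1.1976387780546551
bar pt tool frame 0.0557484962475852 0.0011148040573392007
bar pt tool frame 0.05193557034457556 -0.006941950485460593
bar pt tool frame 0.05195485874466412 0.009234581591377718
```

The collar centre fits at (0.4785, 0.1475), with radius 50.1 mm as expected. The gaps, ribs and handle agree on a processor yaw of about 0.08 rad. I'll turn to align and take a second view from another side, so camera bias shows up as a difference.

Call:
servo_tool(delta_pos=[[0,0,0],[0,0,0],[0,0,0],[0,0,0],[0,0,0],[0,0,0],[0,0,0],[0,0,0]], yaw=[0.124,0.124,0.124,0.124,0.124,0.124,0.124,0.124])

```text
clock: 6.95
eef_pos: [0.436, 0.0313, 0.3977]
eef_rot: [0.995, 0.1, 0.0, 0.0]
force: [-0.2, -0.1, -1.1]
grip_width: 0.0196
grip_force: 30.0
```

Call:
servo_tool(delta_pos=[[0,0,0],[-0.0088,-0.0161,0],[-0.0088,-0.0161,0],[-0.0088,-0.0161,0],[-0.0088,-0.0161,0],[-0.0088,-0.0161,0],[-0.0088,-0.0161,0],[-0.0088,-0.0161,0]], yaw=[0.123,0,0,0,0,0,0,0])

```text
clock: 7.62
eef_pos: [0.3647, 0.1391, 0.3978]
eef_rot: [0.999, 0.041, 0.0, -0.0]
force: [0.5, 0.8, -0.9]
grip_width: 0.0198
grip_force: 30.0
```

Call:
servo_tool(delta_pos=[[0,0,0],[0,0,0],[0,0,0],[0,0,0],[0,0,0],[0,0,0],[0,0,0],[0,0,0]], yaw=[0,0,0,0,0,0,0,0])

```text
clock: 8.28
eef_pos: [0.3655, 0.1382, 0.3976]
eef_rot: [0.999, 0.041, -0.0, 0.0]
force: [-0.2, -0.7, -1.0]
grip_width: 0.0197
grip_force: 30.0
```

```bash
python3 - <<'E'
from h import *
s=arm.state(); print(s["clock"],s["eef_pos"],s["eef_rot"],2*np.arctan2(s["eef_rot"][1],s["eef_rot"][0]),s["qpos"])
m=arm.camera_model("wrist"); im=arm.snapshot("wrist"); np.savez("w3.npz",im=im,T=m["camera_from_world"])
p=proj(m,[.4785,.1475,.17])[0]; print(p)
u=int(p[0]); print(u)
c=im[0:160,u-100:u+100,::-1]; cv2.imwrite("pics/w3c.png",cv2.resize(c,(750,600),interpolation=cv2.INTER_CUBIC))
E
```

```text
8.2833 [0.36549166 0.13816458 0.39757178] [ 9.99156626e-01  4.10612112e-02 -1.15142099e-04  3.16692475e-05] 0.08214551727264752 [ 7.39604927e-02 -1.03479752e-01  1.50784646e+00 -5.65151563e-05
  1.73745819e+00  1.56260193e+00]
[323.6584655   86.51259279]
323
```

View pics/w3c.png

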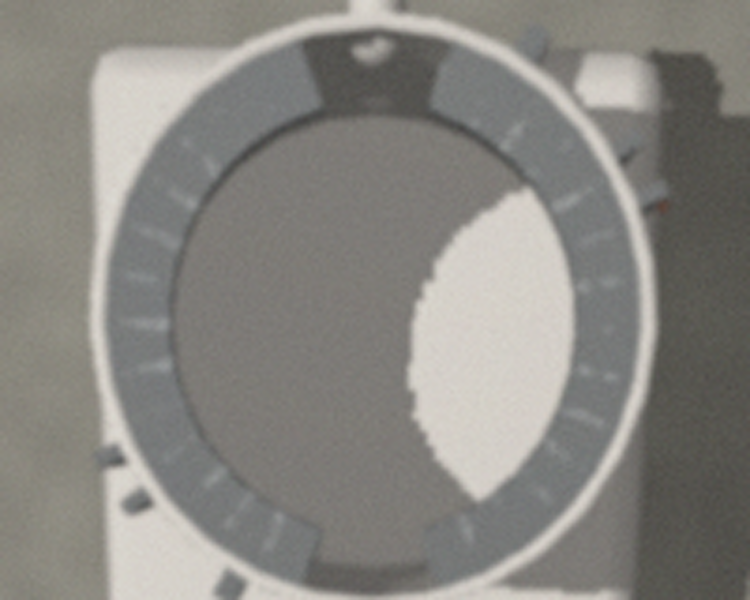

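The collar is now square to the view. The gaps are at crop (375,75) and (373,545), and the single ribs at (535,45) and (230,585).

```bash
python3 - <<'E'
from h import *
d=np.load("w3.npz"); m=arm.camera_model("wrist"); m["camera_from_world"]=d["T"]
U=lambda p,z:unproj(m,np.array(p)/3.75+[223,0]-0.37,z)[:,:2]
c,r=circ(U([(170,320),(577,320),(533,185),(480,500),(323,105),(430,105),(322,528),(428,530),(205,200),(255,138)],.17)); print("inner",c,r)
print("rim",circ(U([(92,300),(655,300),(650,365),(95,240),(373,14),(250,40),(490,40),(170,515),(590,490)],.172)))
P=U([(323,105),(303,42),(430,105),(450,50),(322,530),(303,580),(428,530),(440,585)],.17)-c
a=np.arctan2(P[:,1],P[:,0]); print(a.round(3),np.hypot(*P.T).round(4),(a[:4].mean(),np.angle(np.exp(1j*a[4:]).mean())))
Q=U([(535,45),(230,585),(627,152),(655,195),(108,457),(137,500)],.165)-c; print(np.degrees(np.arctan2(Q[:,1],Q[:,0])).round(1))
E
```

```text
inner [0.47862494 0.14882864] 0.05021961128510679
rim (array([0.47870564, 0.1492903 ]), np.float64(0.06853261010135474))
[ 0.322  0.341 -0.183 -0.204  2.963  2.938 -2.783 -2.793] [0.0505 0.0647 0.0509 0.0635 0.0508 0.0642 0.051  0.0652] (np.float64(0.06894841914242136), np.float64(-3.0602953876402568))
[-26.5 154.1 -52.2 -61.4 119.5 129.3]
```

Call:
servo_tool(delta_pos=[[0.0142,0,0],[0.0142,0,0],[0.0142,0,0],[0.0142,0,0],[0.0142,0,0],[0.0142,0,0],[0.0142,0,0],[0.014,-0.0008,0]], yaw=[0,0,0,0,0,0,0,0])

```text
clock: 9.0
eef_pos: [0.4791, 0.1485, 0.3974]
eef_rot: [0.999, 0.041, -0.0, 0.0]
force: [0.5, 0.3, -2.1]
grip_width: 0.0199
grip_force: 30.0
```

Call:
servo_tool(delta_pos=[[0,0,0.026],[0,0,0.026],[0,0,0.026],[0,0,0.026],[0,0,0.026],[0,0,0.026],[0,0,0.026],[0,0,0]], yaw=[0,0,0,0,0,0,0,0])

```text
clock: 9.67
eef_pos: [0.4749, 0.1483, 0.2106]
eef_rot: [0.999, 0.041, -0.005, 0.0]
force: [-0.7, -0.1, -2.4]
grip_width: 0.0201
grip_force: 30.0
```

```bash
python3 - <<'E'
from h import *
s=arm.state(); e=s["eef_pos"]; th=2*np.arctan2(s["eef_rot"][1],s["eef_rot"][0]); print(s["clock"],e,s["eef_rot"],th,s["force"],s["torque"])
v=np.array([.4785,.1483])-e[:2]; print("to go tool",v@[np.cos(th),np.sin(th)],v@[np.sin(th),-np.cos(th)])
for c in("scene","side"):
    im=arm.snapshot(c); p=proj(arm.camera_model(c),[.4785,.1483,.18])[0].astype(int); save(c+"h",cv2.resize(im[p[1]-60:p[1]+60,p[0]-65:p[0]+65],(390,360),interpolation=2))
cv2.imwrite("pics/hov.png",np.hstack([cv2.imread("pics/sceneh.png"),cv2.imread("pics/sideh.png")]))
E
```

```text
9.6667 [0.47493748 0.14826022 0.21057378] [ 9.99134250e-01  4.13087748e-02 -4.92921228e-03  1.97792836e-04] 0.08264207041699237 [-0.72504981 -0.07726214 -2.43962179] [0.00735565 0.10046088 0.00197111]
to go tool 0.003553648913675898 0.0002544371346053233
```

View pics/hov.png

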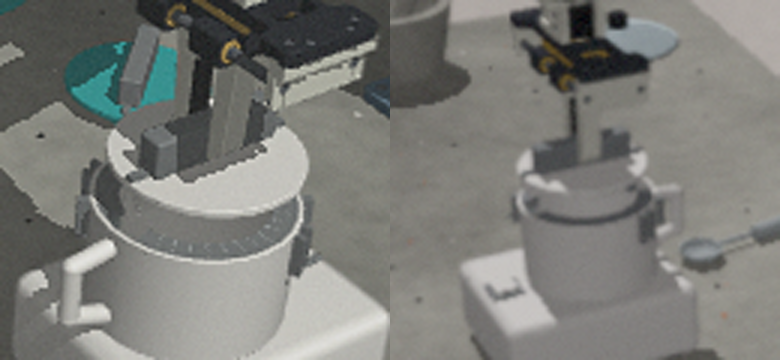

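Hover view: the lid is level above the mouth, with its bar pointing at the handle. The pose shows a transient after the fast descent, so I'll let it settle.

Call:
servo_tool(delta_pos=[[0,0,0],[0,0,0],[0,0,0],[0,0,0],[0,0,0],[0,0,0],[0,0,0],[0,0,0]], yaw=[0,0,0,0,0,0,0,0])

```text
clock: 10.43
eef_pos: [0.4783, 0.1486, 0.2157]
eef_rot: [0.999, 0.041, 0.0, -0.0]
force: [0.3, 0.0, -1.4]
grip_width: 0.0191
grip_force: 30.0
```

Call:
servo_tool(delta_pos=[[0,0,0.004],[0,0,0.004],[0,0,0.004],[0,0,0.004],[0,0,0.003],[0,0,0.003],[0,0,0.002],[0,0,0]], yaw=[0,0,0,0,0,0,0,0])

```text
clock: 11.1
eef_pos: [0.478, 0.1486, 0.1911]
eef_rot: [0.999, 0.041, -0.0, -0.0]
force: [-0.7, -0.7, -1.4]
grip_width: 0.0195
grip_force: 30.0
```

Call:
servo_tool(delta_pos=[[0,0,0.002],[0,0,0.002],[0,0,0.002],[0,0,0.001],[0,0,0.001],[0,0,0.001],[0,0,0],[0,0,0]], yaw=[0,0,0,0,0,0,0,0])

```text
clock: 11.77
eef_pos: [0.4783, 0.1486, 0.1827]
eef_rot: [0.999, 0.041, 0.0, 0.0]
force: [-1.2, 0.5, -0.5]
grip_width: 0.0194
grip_force: 30.0
```

Call:
servo_tool(delta_pos=[[0,0,0.0005],[0,0,0.0005],[0,0,0],[0,0,0],[0,0,0],[0,0,0],[0,0,0],[0,0,0]], yaw=[0,0,0,0,0,0,0,0])

```text
clock: 12.43
eef_pos: [0.4784, 0.1487, 0.1827]
eef_rot: [0.999, 0.041, 0.0, 0.0]
force: [-3.1, -0.5, 6.8]
grip_width: 0.0195
grip_force: 30.0
```

Call:
servo_tool(delta_pos=[[0,0,-0.0005],[0,0,0],[0,0,0],[0,0,0],[0,0,0],[0,0,0],[0,0,0],[0,0,0]], yaw=[0,0,0.05,0.05,0.05,0.05,0.05,0], grip_force=50)

```text
clock: 13.1
eef_pos: [0.4789, 0.1486, 0.1826]
eef_rot: [0.996, -0.084, 0.001, 0.0]
force: [0.8, -0.7, 4.2]
grip_width: 0.0195
grip_force: 50.0
```

```bash
python3 - <<'E'
from h import *
s=arm.state(); print(s, 2*np.arctan2(s["eef_rot"][1],s["eef_rot"][0]))
E
```

```text
{'clock': 13.1, 'qpos': array([ 7.82289084e-02,  1.99013575e-01,  1.70463126e+00, -3.38524243e-04,
        1.23634852e+00,  1.81769561e+00]), 'dq': array([-0.00014203,  0.00041987,  0.00077962,  0.00188694,  0.00172111,
       -0.07901669]), 'joint_efforts': array([  0.19991373, -37.17567444, -25.66966474,   0.29730205,
        -0.13968773,   0.84020812]), 'eef_pos': array([0.4789485 , 0.14856647, 0.1826425 ]), 'eef_rot': array([ 9.96450232e-01, -8.41799884e-02,  8.14991507e-04,  2.83967885e-05]), 'force': array([ 0.842215  , -0.67816347,  4.20748563]), 'torque': array([-0.09764637,  0.08131087,  0.13667141]), 'grip_force': 50.01168429851532, 'grip_width': 0.019546814386317817} -0.16855951039689185
```

Call:
servo_tool(delta_pos=[[0,0,0],[0,0,0],[0,0,0],[0,0,0],[0,0,0],[0,0,0],[0,0,0],[0,0,0]], yaw=[0.05,0.05,0.05,0.05,0.05,0.03,0,0])

```text
clock: 13.77
eef_pos: [0.4789, 0.1484, 0.1827]
eef_rot: [0.975, -0.221, 0.001, 0.0]
force: [-0.5, -1.5, 5.6]
grip_width: 0.0196
grip_force: 50.0
```

```bash
python3 - <<'E'
from h import *
s=arm.state(); print(s["clock"],s["eef_pos"],s["force"],s["torque"],s["grip_force"],s["dq"].round(3), 2*np.arctan2(s["eef_rot"][1],s["eef_rot"][0]))
m=arm.camera_model("wrist"); im=arm.snapshot("wrist"); save("w4",im); np.savez("w4.npz",im=im,T=m["camera_from_world"])
p=proj(m,[.4785,.1485,.18])[0]; print(p)
E
```

```text
13.7667 [0.47886408 0.14836473 0.18267714] [-0.52208652 -1.50169057  5.62846137] [-0.28264728  0.08636161  0.25460927] 50.03409504890442 [-0.002  0.002 -0.001 -0.     0.    -0.001] -0.4450313110362996
[324.04057498 308.57378605]
```

View pics/w4.png

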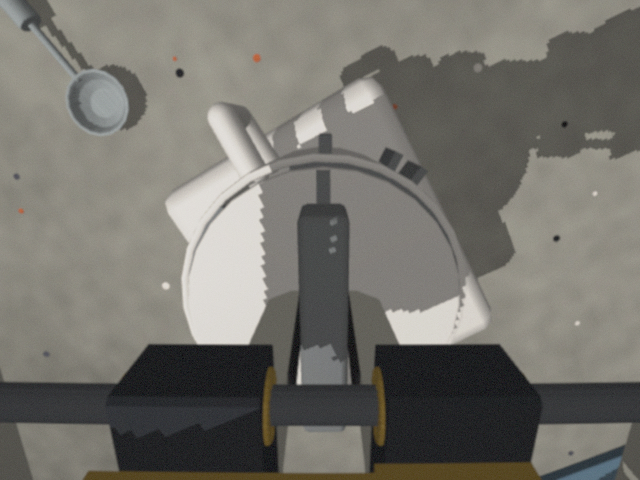

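The pointer at (323,185) lines up with the single rib at (325,142). The paired lock ribs at (390,155) and (412,170) are well beyond it. The lid looks flat in the collar, is gripped at 50 N, and the arm is still, so I'm handing in.

```bash
python3 -c "
from rig import arm
print(arm.close_job()); s=arm.state(); print(s['clock'],s['grip_force'])"
```

```text
the job is handed in; nothing more can be done
None
the job is handed in; nothing more can be done
```

I handed the job in with the white lid seated flat in the collar and still gripped at 50 N, turned about 30 degrees to the single half-way rib; by its angle it stayed well short of the click, and the dish, spoon and spatula were not touched (the judge's verdict was not shown).

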